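Put the stray spares back with their own kind in the repair stand's tray

ROBOT

A 6-joint arm with a two-finger parallel gripper is mounted at the origin on the work surface. World frame = base frame: x ahead of the robot, y to its left, z up, the work surface at z = 0. Lengths are in m, angles in rad, forces in N, time in s.
With the tool pointing down it reaches from about 0.375 to 0.975 m from the base axis. Payload 3.8 kg.
Tool frame: the origin (TCP) lies at the very end of the fingers, on their centre line; the grasp point (between the pads) lies 19 mm behind it; z points along the fingers, y is the line along which they close (so a half turn about z gives the same grasp; the last joint's range is limited). The gripper opens to 85 mm and grips with 20 to 120 N. Pads are 22 mm wide; open, the fingers measure 114 mm over their backs; the gripper's body (76 mm by 85 mm) begins 54 mm behind the grasp point. The pads swing forward as they close: fully open they stand 13 mm farther back than shut.
Start: joints at [1.108, 0.264, 1.604, -0, 1.274, -0.037], TCP at [0.279, 0.615, 0.231] pointing down, gripper open.
Joint ranges: [-2.63, 2.63], [-0.94, 2.18], [0.31, 2.57], [-1.31, 4.45], [0, 2.66], [-2.55, 2.55]. Speed limits (rad/s): [2.57, 2.57, 3.14, 3.14, 3.14, 3.14].

INTERFACE

Orientations are given as a rotation vector (axis times angle).
In Python, from workcell import bot gives the robot as it stands.
- The arm moves only by the shell command python3 -m creep 'ROWS' [FORCE]. ROWS is JSON, a list of rows, each a list of 5 numbers: the shift along the tool's x, y, z in units of 0.05 m (1.0 is 0.05 m), then the turn about the tool's z in units of 0.1 rad (1.0 is 0.1 rad), then the opening, from 0 (shut) to 1 (fully open). In form: [[tx, ty, tz, spin, hand], ...]. A call has 1 to 20 rows; each row shifts and turns the commanded pose from where the row before left it, along the tool's axes as they then stand; what a row does not reach is not made up. A row lasts 1/8 s, in which the tool goes at most 62.5 mm and 10.7 degrees, less where a joint would pass 70% of its speed; a pose out of reach is approached as far as the arm can. A call with a number of a shift or a turn outside -1 to 1 is refused whole. A call with a gripper value outside its range is refused whole. The fingers move at their own pace and stop on an object; FORCE is the grip in N (left out, the last holds). Time passes only in rows, so rows that do not move let the fingers close. It gives the time, the measured TCP pose, the force, the opening and the grip force at its end, in the units of the state.
- bot.read_state(): the state, without advancing time (a new reading comes with each control period).
- bot.read_camera(name): name is "side" or "top" or "wrist"; returns a dict with "pixels" (384x512x3 uint8, red, green, blue), "vfov" (degrees; the focal length in pixels is half the picture's height over the tangent of half this angle, whatever the lens; pixels are square), "cx", "cy" (the principal point, pixels), "world_to_cam" (4x4, takes a point from world to camera coordinates). Camera axes: x right, y down, z forward; pixel columns grow to the right and rows downward; lengths in m; the calibration is good to about 2 mm. A picture is of the moment at which its call begins. There is no depth.
- bot.finish_job(): hands the job in; it is judged then, once.
Trained networks look in a picture, given as the dict that the camera call returned (one of the last four; its "shot" number tells which), for a name from the list of things; names that differ only in an ending like _2 or _b are one class to them, and where a whole thing is asked for, a point or a joint stands for the part that bears it (a point fixed in the world has none). Each returns a list of dicts, best first, with "score" (0 to 1); they miss things now and then, are a little off and sometimes report something else, mostly with a low value. They report only what shows in the picture. A call takes as long as a camera call.
- bot.look_for(target, picture): "bbox" ([left, top, right, bottom] in pixels, round what is visible of it).
- bot.regions_of(target, picture): "mask" (384x512 bool, what is visible of it) and "bbox" ([left, top, right, bottom] in pixels, round what is visible of it).
The state is a dict: "time": time; "q": joint angles; "joint_vel": joint speeds; "joint_torque": joint torques, N m; "tool_pos": TCP position; "tcp_rot": TCP orientation; "wrist_force": force on the tool from outside, world axes, zero at the start; "torque": the same for the moment, N m; "width": opening from 0.0 (shut) to 1.0 (fully open); "grip_force": force on a finger pad.
Only numpy, scipy, OpenCV 4.12 (cv2) and the standard library are available. Lean on these libraries where they do the work, as an engineer would, in place of code of your own. Each camera call takes 0.05 s, during which the arm holds its last target. There are 200 camera calls.

TASK

Three spares have strayed from the divided tray on the repair bench: put each one back into the compartment that already holds a spare exactly like it, set down beside it (not dropped) flat on the tray floor, the knob standing on its foot. The bar-grip control knob, the bigger wheel and the two-ended elbow match nothing in the tray: leave them where they lie, and do not shift the spares already in the tray.

Things in the scene. Friction and masses are not known exactly. Their poses are not given: they have to be found in the camera images.
- tray: fixed shallow steel tray, left or right of the robot: 328 mm (x) by 138 (y), 20 high, floor and walls 4 thick. Two dividers, tops 18 mm above the table, make three bays 104 (x) by 130 mm (y) inside, centred at x = -108, 0, 108 mm. Each holds one stocked spare (which one varies) about 36 mm to +y of its middle; its -y half is free. Origin: centre of the underside, z up; floor at z = 4 mm
- stock_knob: the lid knob already in the tray. A pot-lid knob: smooth black mushroom, 44 mm across its round cap and 35 mm high, on a 34 mm steel foot; the cap's upright rim runs from 20 to 29 mm above the underside (grip there). Origin: centre of the underside, z up its axis
- stock_wheel: the wheel already in the tray. A small trolley wheel lying flat: black rubber tyre 44 mm in diameter, 22 mm thick, grey hub. Origin: centre of the underside, z up along the axle
- stock_tee: the tee already in the tray. A brass pipe tee lying flat, 23 mm high: run 52 mm long along x, centred on the origin; one branch along +y, ending 26 mm from the origin. Barrels 18 mm thick, end collars 23 mm thick and 11 long, centre lines 11.5 mm up; the run's back at its middle is at y = -9 mm. Origin: under the crossing, level with the underside, z up
- stray_knob: the lid knob to put back, standing upright on the table; like the one in the tray. A pot-lid knob: smooth black mushroom, 44 mm across its round cap and 35 mm high, on a 34 mm steel foot; the cap's upright rim runs from 20 to 29 mm above the underside (grip there). Origin: centre of the underside, z up its axis
- stray_wheel: the wheel to put back, on the table; like the one in the tray. A small trolley wheel lying flat: black rubber tyre 44 mm in diameter, 22 mm thick, grey hub. Origin: centre of the underside, z up along the axle
- stray_tee: the tee to put back, on the table; like the one in the tray. A brass pipe tee lying flat, 23 mm high: run 52 mm long along x, centred on the origin; one branch along +y, ending 26 mm from the origin. Barrels 18 mm thick, end collars 23 mm thick and 11 long, centre lines 11.5 mm up; the run's back at its middle is at y = -9 mm. Origin: under the crossing, level with the underside, z up
- dial_knob: look-alike, leave it: black control knob of an appliance, a 48 mm round skirt 11 mm high with a straight bar grip 40 by 12 mm across its top (28 mm high in all) and a white pointer line. Origin: centre of the underside
- big_wheel: look-alike, leave it: the same style of wheel but 64 mm in diameter and 24 mm thick, lying flat. Origin: centre of the underside
- elbow: look-alike, leave it: brass elbow lying flat, only two ends at a right angle, along its +x and +y axes, each 26 mm from the origin; 23 mm high. Origin: under the corner, level with the underside

How it is judged:
By the outcome, as a careful person would: the job done as asked, in the order asked, and still so for the second after the job is handed in, with the robot touching nothing.
It also fails if it takes over 80 s, if anything falls off the work surface, if the arm or the gripper's body presses on something with over 40 N, if the wrist force passes 120 N, or if a joint passes its speed limit or range.

## Working session

There is one attempt and no reset: what is moved stays moved. The work goes in short steps, Python scripts to look and compute and a shell command to move; the robot and the scene stay as the last step left them, time stands still between calls to the robot, and variables do not carry over. Pictures are saved under pics/ and viewed, at most 14 in all, crops included, and the job is handed in when it is done.

```bash
ls; mkdir -p pics
python3 - <<'E'
from workcell import bot
import cv2,numpy as np
s=bot.read_state();print(s)
for n in("top","side"):
    p=bot.read_camera(n);cv2.imwrite(f"pics/{n}0.png",p["pixels"][:,:,::-1]);print(n,p["vfov"],p["cx"],p["cy"],np.round(p["world_to_cam"],3).tolist(),p.keys())
    for t in["tray","stock_knob","stock_wheel","stock_tee","stray_knob","stray_wheel","stray_tee","dial_knob","big_wheel","elbow"]:
        print(t,[(np.round(d["bbox"]).tolist(),round(d["score"],2)) for d in bot.look_for(t,p)][:4])
E
```

```text
pics
{'time': 0.0, 'q': array([ 1.10809512e+00,  2.64769119e-01,  1.60539520e+00, -5.19535244e-05,
        1.27368159e+00, -3.68837858e-02]), 'joint_vel': array([ 5.98844219e-04, -9.56660597e-04, -5.83557860e-04,  9.53610319e-06,
        2.57872379e-04, -1.00007836e-03]), 'joint_torque': array([-3.08168965e-04, -5.15119851e+01, -3.67308605e+01,  6.29268106e-05,
        1.31504866e-02, -7.12871415e-07]), 'tool_pos': array([0.27849762, 0.61406061, 0.22993981]), 'tcp_rot': array([-0.66369917, -3.07016265,  0.00344828]), 'wrist_force': array([ 0.37447947,  0.81333869, -0.17585139]), 'torque': array([-0.04981217,  0.0215597 , -0.00296746]), 'grip_force': 0.0, 'width': 0.9948476844619935}
top 43.760977419789675 258.10482599304765 197.07269573974642 [[-0.015, -1.0, 0.012, 0.024], [-0.995, 0.014, -0.1, 0.551], [0.099, -0.014, -0.995, 1.253], [0.0, 0.0, 0.0, 1.0]] dict_keys(['pixels', 'vfov', 'cx', 'cy', 'world_to_cam', 'shot'])
tray [([138.0, 165.0, 148.0, 182.0], 0.48)]
stock_knob [([139.0, 164.0, 149.0, 181.0], 0.77)]
stock_wheel [([125.0, 242.0, 142.0, 262.0], 0.78), ([237.0, 185.0, 251.0
[... 464 characters left out ...]
18, -0.786, 0.073], [0.015, 0.786, -0.618, 0.911], [0.0, 0.0, 0.0, 1.0]] dict_keys(['pixels', 'vfov', 'cx', 'cy', 'world_to_cam', 'shot'])
tray [([190.0, 128.0, 312.0, 170.0], 0.73), ([247.0, 134.0, 268.0, 143.0], 0.2)]
stock_knob [([287.0, 133.0, 299.0, 147.0], 0.59)]
stock_wheel [([208.0, 130.0, 224.0, 144.0], 0.44)]
stock_tee [([249.0, 135.0, 264.0, 141.0], 0.75)]
stray_knob [([203.0, 250.0, 225.0, 277.0], 0.71)]
stray_wheel [([270.0, 192.0, 288.0, 209.0], 0.64)]
stray_tee [([219.0, 178.0, 240.0, 190.0], 0.51)]
dial_knob [([318.0, 207.0, 339.0, 230.0], 0.74)]
big_wheel [([210.0, 205.0, 241.0, 231.0], 0.63), ([318.0, 212.0, 342.0, 228.0], 0.37)]
elbow [([275.0, 228.0, 296.0, 253.0], 0.79)]
```

```bash
cat > h.py <<'E'
from workcell import bot
import cv2,numpy as np
def foc(p): return p["pixels"].shape[0]/2/np.tan(np.radians(p["vfov"]/2))
def proj(p,X):
    c=p["world_to_cam"]@np.r_[X,1]; f=foc(p); return np.array([p["cx"]+f*c[0]/c[2],p["cy"]+f*c[1]/c[2]])
def ray(p,uv):
    W=np.array(p["world_to_cam"]);R=W[:3,:3];o=-R.T@W[:3,3];f=foc(p)
    d=R.T@np.array([(uv[0]-p["cx"])/f,(uv[1]-p["cy"])/f,1]);return o,d/np.linalg.norm(d)
def onz(p,uv,z):
    o,d=ray(p,uv);return o+d*(z-o[2])/d[2]
def tri(rs):
    A=sum(np.eye(3)-np.outer(d,d) for o,d in rs);b=sum((np.eye(3)-np.outer(d,d))@o for o,d in rs)
    X=np.linalg.solve(A,b);return X,max(np.linalg.norm((np.eye(3)-np.outer(d,d))@(X-o)) for o,d in rs)
E
python3 - <<'E'
import cv2
a=cv2.imread("pics/top0.png")[120:280,100:350];cv2.imwrite("pics/top0c.png",cv2.resize(a,None,fx=3.2,fy=3.2,interpolation=cv2.INTER_CUBIC)[:, :800])
a=cv2.imread("pics/side0.png")[115:290,170:360];cv2.imwrite("pics/side0c.png",cv2.resize(a,None,fx=3.4,fy=3.4,interpolation=cv2.INTER_CUBIC))
from h import *
P={n:bot.read_camera(n) for n in("top","side")}
c=lambda b:((b[0]+b[2])/2,(b[1]+b[3])/2)
for t in["stock_knob","stock_wheel","stock_tee","stray_knob","stray_wheel","stray_tee","dial_knob","big_wheel","elbow"]:
    B={n:bot.look_for(t,P[n]) for n in P}
    if all(B.values()):
        X,e=tri([ray(P[n],c(B[n][0]["bbox"])) for n in P]);print(t,X.round(3),round(e,4))
    else: print(t,{n:len(B[n]) for n in B})
E
```

```text
stock_knob [0.623 0.321 0.015] 0.001
stock_wheel [0.406 0.355 0.01 ] 0.0015
stock_tee [0.522 0.328 0.019] 0.0008
stray_knob [ 0.431 -0.127  0.014] 0.0033
stray_wheel [0.567 0.051 0.015] 0.0008
stray_tee {'top': 0, 'side': 1}
dial_knob [ 0.672 -0.001  0.012] 0.0034
big_wheel [0.447 0.002 0.013] 0.0
elbow [ 0.576 -0.064  0.011] 0.0004
```

View pics/top0c.png

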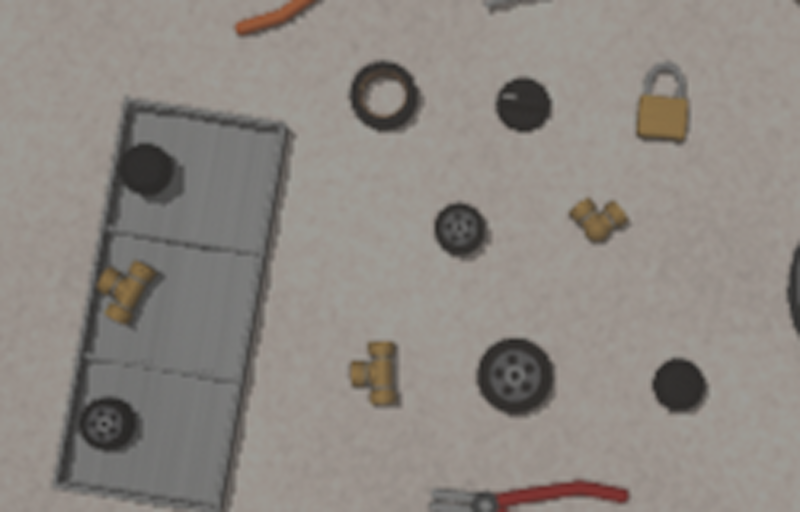

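View pics/side0c.png

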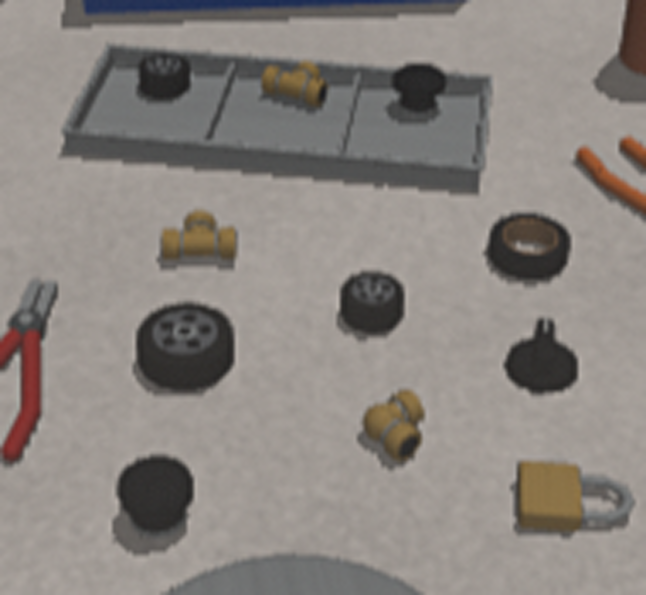

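Both pictures agree with the networks. The tray is on the left, with the knob bay far (top crop 147,168), the tee bay in the middle (130,290) and the wheel bay near (108,422). The strays are the wheel (460,230), the tee (378,375) and the knob (680,385). The elbow, big wheel and dial lie apart from them.

```bash
cat > m.py <<'E'
from h import *
from scipy.optimize import least_squares
P={n:bot.read_camera(n) for n in("top","side")}
t=np.array([[128,100],[290,128],[225,508],[58,485]])/3.2+[100,120]
s=np.array([[490,77],[478,172],[65,133],[110,47]])/3.4+[170,115]
C=np.array([[164,69],[164,-69],[-164,-69],[-164,69]])/1000
def pts(v,z): 
    c,s_=np.cos(v[2]),np.sin(v[2]);return [np.r_[v[0]+c*x-s_*y,v[1]+s_*x+c*y,z] for x,y in C]
def res(v): return np.concatenate([proj(P[n],X)-q for n,uv in(("top",t),("side",s)) for X,q in zip(pts(v,v[3]),uv)])
r=least_squares(res,[.52,.32,-.15,.02]);print("tray",r.x.round(4),"rms px",np.sqrt(np.mean(r.fun**2)).round(2),r.fun.round(1))
for n in P: cv2.imwrite(f"pics/{n}1.png",P[n]["pixels"][:,:,::-1])
for (a,b),(c,d) in zip(t,s): print(tri([ray(P["top"],(a,b)),ray(P["side"],(c,d))]))
for k in range(3):
    p=bot.read_camera("top");b=bot.look_for("stray_tee",p);print([x["bbox"] for x in b],[x["score"] for x in b])
p=bot.read_camera("wrist");cv2.imwrite("pics/w0.png",p["pixels"][:,:,::-1])
W=p["world_to_cam"];print("wristcam pos",(-W[:3,:3].T@W[:3,3]).round(3),"fwd",W[2,:3].round(3),p["vfov"])
E
python3 m.py
```

```text
tray [ 0.5091  0.2942 -0.1706  0.0173] rms px 0.57 [ 0.4 -0.3 -0.1 -1.2 -0.8  0.8 -0.  -0.1 -0.1  0.5  0.8 -0.2 -0.8  0.3
 -0.6  0.2]
(array([0.68204875, 0.33506273, 0.01840048]), np.float64(0.0007292701748126923))
(array([0.65642292, 0.19813098, 0.01676098]), np.float64(0.000611451416717279))
(array([0.33832104, 0.2516649 , 0.0197561 ]), np.float64(0.00021669289374867798))
(array([0.36004305, 0.38993179, 0.01795081]), np.float64(0.001089582534207456))
[[212.0, 226.5, 223.4, 247.5]] [0.61]
[[211.1, 227.9, 222.8, 247.6]] [0.64]
[[208.6, 228.3, 225.1, 247.8]] [0.69]
wristcam pos [0.219 0.642 0.374] fwd [ 0.238 -0.108 -0.965] 67.80832957103526
```

View pics/w0.png

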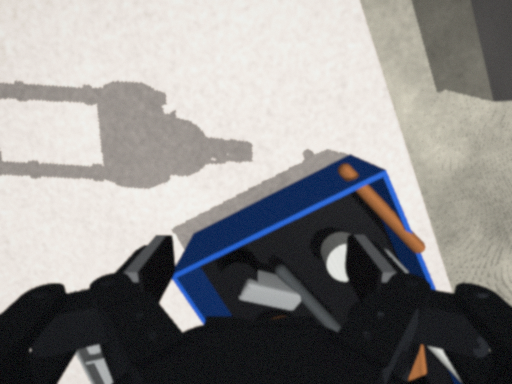

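The wrist view shows only the toolbox under the start pose. The tray fit is good: 0.57 px rms, and its rim height triangulates to about 18 mm. Next I'll turn the tool so it closes along the tray's x axis.

```bash
cat >> h.py <<'E'
from scipy.spatial.transform import Rotation as Ro
TR=np.array([.5091,.2942]);TY=-.1706
def bay(x,y):
    c,s=np.cos(TY),np.sin(TY);return TR+[c*x-s*y,s*x+c*y]
def togo(X,yaw=TY):
    s=bot.read_state();R=Ro.from_rotvec(s["tcp_rot"]).as_matrix();y=R[:,1]
    sp=(np.arctan2(y[1],y[0])-yaw+np.pi/2)%np.pi-np.pi/2
    print("pos",s["tool_pos"].round(4),"spin units",round(sp/.1,2),"shift units now",(R.T@(np.array(X)-s["tool_pos"])/.05).round(2),"w",round(s["width"],3),"t",s["time"])
E
python3 -m creep '[[0,0,0,1,1],[0,0,0,1,1],[0,0,0,1,1],[0,0,0,1,1],[0,0,0,1,1],[0,0,0,1,1],[0,0,0,1,1],[0,0,0,1,1],[0,0,0,1,1],[0,0,0,1,1],[0,0,0,1,1],[0,0,0,1,1],[0,0,0,1,1],[0,0,0,0.16,1],[0,0,0,0,1]]'
python3 -c "
from h import *
togo([.567,.051,.23])"
```

```text
time: 4.42
tool_pos: [0.2788, 0.6147, 0.2313]
tcp_rot: [-2.402, -2.025, -0.0]
wrist_force: [-0.3, 0.3, 0.1]
width: 0.995
grip_force: 0.0
pos [0.2788 0.6147 0.2313] spin units 0.01 shift units now [-10.14   7.58   0.03] w 0.995 t 4.425
```

```bash
python3 -m creep '[[-0.78,0.58,0,0,1],[-0.78,0.58,0,0,1],[-0.78,0.58,0,0,1],[-0.78,0.58,0,0,1],[-0.78,0.58,0,0,1],[-0.78,0.58,0,0,1],[-0.78,0.58,0,0,1],[-0.78,0.58,0,0,1],[-0.78,0.58,0,0,1],[-0.78,0.58,0,0,1],[-0.78,0.58,0,0,1],[-0.78,0.58,0,0,1],[-0.78,0.58,0,0,1],[0,0,0,0,1],[0,0,0,0,1]]'
cat > look.py <<'E'
import sys
from h import *
n=sys.argv[1];names=sys.argv[2:]
p=bot.read_camera("wrist");cv2.imwrite(f"pics/{n}.png",p["pixels"][:,:,::-1])
for t in names:
    for d in bot.regions_of(t,p)[:2]:
        m=d["mask"].astype(np.uint8);(u,v),(w,h),a=cv2.minAreaRect(np.argwhere(m)[:,::-1].astype(np.float32))
        b=d["bbox"];c=((b[0]+b[2])/2,(b[1]+b[3])/2);ce=np.argwhere(m)[:,::-1].mean(0)
        print(t,round(d["score"],2),np.round(b),"rect",round(u),round(v),round(w),round(h),round(a),"z11 bboxc",onz(p,c,.011)[:2].round(4),"centroid",onz(p,ce,.011)[:2].round(4),"z20",onz(p,ce,.02)[:2].round(4))
E
python3 look.py w1 stray_wheel stray_tee
python3 -c "
from h import *
togo([.567,.051,.23])"
```

```text
time: 6.3
tool_pos: [0.5637, 0.0511, 0.2311]
tcp_rot: [-2.403, -2.023, 0.0]
wrist_force: [0.0, -0.4, -0.2]
width: 0.999
grip_force: 0.0
stray_wheel 0.9 [248. 148. 280. 180.] rect 264 163 34 33 90 z11 bboxc [0.5692 0.0541] centroid [0.569  0.0556] z20 [0.5692 0.0571]
stray_tee 0.79 [136. 102. 179. 140.] rect 157 120 32 47 80 z11 bboxc [0.4495 0.1292] centroid [0.4482 0.1273] z20 [0.4514 0.1271]
pos [0.5635 0.0521 0.2313] spin units 0.01 shift units now [-0.01  0.07  0.03] w 1.001 t 6.45
```

View pics/w1.png

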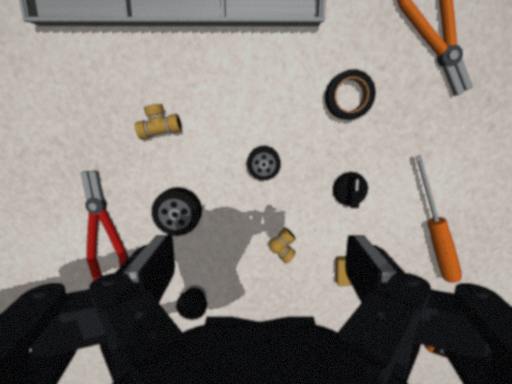

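The wrist view shows the small wheel at (264,163) and the tee at (157,120), with the big wheel at (177,211), elbow (282,245) and dial (350,189) clear of it. I'll descend and take a second wrist view to triangulate.

```bash
python3 -m creep '[[0.05,0.09,0.7,0,0.8],[0,0,0.7,0,0.8],[0,0,0.6,0,0.8],[0,0,0,0,0.8],[0,0,0,0,0.8]]'
cat > pair.py <<'E'
# keep wrist rays per thing in rays.json; triangulate over all views
import sys,json,os
from h import *
t=sys.argv[1];n=sys.argv[2]
D=json.load(open("rays.json")) if os.path.exists("rays.json") else {}
p=bot.read_camera("wrist");cv2.imwrite(f"pics/{n}.png",p["pixels"][:,:,::-1])
d=bot.regions_of(t,p)
for e in d[:2]: print(t,round(e["score"],2),np.round(e["bbox"]))
m=d[0]["mask"];b=d[0]["bbox"];np.save(f"pics/{n}_mask.npy",m)
c=((b[0]+b[2])/2,(b[1]+b[3])/2);o,r=ray(p,c)
D.setdefault(t,[]).append([o.tolist(),r.tolist()]);json.dump(D,open("rays.json","w"))
print("z0/.011/.022/.03",[onz(p,c,z)[:2].round(4).tolist() for z in(0,.011,.022,.03)])
if len(D[t])>1:print("tri",tri([(np.array(a),np.array(b)) for a,b in D[t]]))
E
python3 pair.py stray_wheel w2
```

```text
time: 7.08
tool_pos: [0.5695, 0.0534, 0.1325]
tcp_rot: [2.401, 2.024, 0.002]
wrist_force: [-0.1, -0.3, -0.6]
width: 0.798
grip_force: 0.0
stray_wheel 0.94 [235. 160. 283. 208.]
z0/.011/.022/.03 [[0.5693, 0.0524], [0.5697, 0.055], [0.5701, 0.0577], [0.5705, 0.0596]]
```

```bash
python3 -m creep '[[0.04,0,0.8,0,0.8],[0,0,0.8,0,0.8],[0,0,0.6,0,0.75],[0,0,0.34,0,0.75],[0,0,0,0,0.75],[0,0,0,0,0],[0,0,0,0,0],[0,0,0,0,0],[0,0,0,0,0],[0,0,0,0,0],[0,0,0,0,0]]' 50
```

```text
time: 8.55
tool_pos: [0.5713, 0.0547, 0.0064]
tcp_rot: [2.401, 2.022, 0.005]
wrist_force: [-0.5, -0.4, 7.6]
width: 0.495
grip_force: 51.3
```

```bash
python3 -m creep '[[0,0,-0.5,0,0],[0,0,-0.8,0,0],[0,0,-0.9,0,0],[0,0,0,0,0]]'
python3 -c "
from h import *
for x in(-.108,0,.108): print(bay(x,-.028))
togo([*bay(-.108,-.028),.117])"
```

```text
time: 9.05
tool_pos: [0.5731, 0.0548, 0.1196]
tcp_rot: [2.398, 2.02, 0.012]
wrist_force: [0.6, -0.2, -0.8]
width: 0.496
grip_force: 50.8
[0.39791416 0.28494203]
[0.50434634 0.26660647]
[0.61077851 0.24827092]
pos [0.5731 0.0548 0.1196] spin units -0.0 shift units now [ 3.94 -4.24  0.02] w 0.496 t 9.05
```

```bash
python3 -m creep '[[0.5,-0.53,0,0,0],[0.5,-0.53,0,0,0],[0.5,-0.53,0,0,0],[0.5,-0.53,0,0,0],[0.5,-0.53,0,0,0],[0.5,-0.53,0,0,0],[0.5,-0.53,0,0,0],[0.44,-0.53,0,0,0],[0,0,0,0,0],[0,0,0,0,0],[0,0,0,0,0]]'
cat > seetray.py <<'E'
import sys
from h import *
p=bot.read_camera("wrist");im=p["pixels"][:,:,::-1].copy()
# overlay the fitted tray: outer rim z=20, dividers, floor bay rims
c=lambda x,y,z:tuple(int(round(k)) for k in proj(p,np.r_[bay(x,y),z]))
for a,b in((( -.164,-.069),(.164,-.069)),((.164,-.069),(.164,.069)),((.164,.069),(-.164,.069)),((-.164,.069),(-.164,-.069))): cv2.line(im,c(*a,.02),c(*b,.02),(0,0,255),1)
for x in(-.054,.054): cv2.line(im,c(x,-.065,.018),c(x,.065,.018),(0,255,0),1)
cv2.imwrite(f"pics/{sys.argv[1]}.png",im);np.save("pics/last.npy",p["world_to_cam"])
togo([float(k) for k in sys.argv[2:5]])
E
python3 seetray.py w3 .3979 .2849 .1196
```

```text
time: 10.42
tool_pos: [0.3942, 0.2841, 0.114]
tcp_rot: [2.404, 2.022, -0.001]
wrist_force: [0.1, -0.8, -0.4]
width: 0.493
grip_force: 50.8
pos [0.3943 0.2841 0.1141] spin units -0.02 shift units now [ 0.03  0.07 -0.11] w 0.491 t 10.475
```

View pics/w3.png

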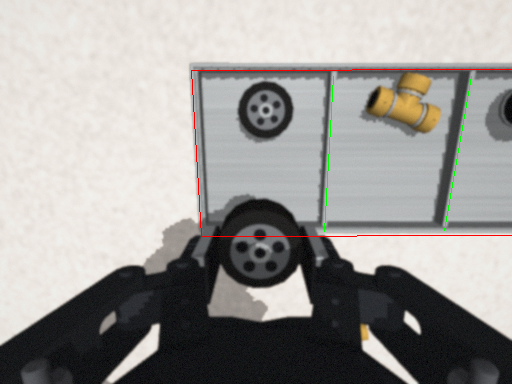

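The overlay fits the picture; the tray lies at most about 2 mm further to +y. The stock wheel is at (265,108), and the held wheel hangs over the free half at (260,245).

```bash
python3 -m creep '[[0.06,0.07,0.6,0,0],[0,0,0.6,0,0],[0,0,0.5,0,0],[0,0,0.2,0,0],[0,0,0,0,0],[0,0,0,0,0]]'; python3 -c "
from h import *
togo([*bay(-.108,-.026),.0105])"
```

```text
time: 11.22
tool_pos: [0.3989, 0.2877, 0.0203]
tcp_rot: [2.403, 2.023, 0.003]
wrist_force: [0.2, -0.0, -0.1]
width: 0.493
grip_force: 50.8
pos [0.3989 0.2877 0.0203] spin units -0.01 shift units now [-0.02 -0.01  0.2 ] w 0.493 t 11.225
```

```bash
python3 -m creep '[[0,0,0.08,0,0],[0,0,0.06,0,0],[0,0,0.04,0,0],[0,0,0,0,0],[0,0,0,0,0]]'
```

```text
time: 11.85
tool_pos: [0.3978, 0.2873, 0.0105]
tcp_rot: [-2.403, -2.024, -0.0]
wrist_force: [-0.5, -1.9, 3.1]
width: 0.496
grip_force: 51.0
```

Contact is light (3 N), so I'll open a little and rise.

```bash
python3 -m creep '[[0,0,0,0,0.64],[0,0,0,0,0.64],[0,0,0,0,0.64],[0,0,-0.3,0,0.64],[0,0,-0.6,0,0.64],[0,0,-0.8,0,0.64],[0,0,-0.6,0,0.8],[0,0,0,0,0.8],[0,0,0,0,0.8]]'
python3 -c "
from h import *
togo([.4495,.112,.125])"; python3 seetray.py w4 .4495 .115 .125
```

```text
time: 12.98
tool_pos: [0.3976, 0.287, 0.1254]
tcp_rot: [2.403, 2.024, 0.0]
wrist_force: [0.0, -0.4, 0.4]
width: 0.799
grip_force: 0.0
pos [0.3976 0.287  0.1254] spin units -0.0 shift units now [-3.27  1.62  0.01] w 0.799 t 12.975
pos [0.3971 0.2867 0.1246] spin units -0.0 shift units now [-3.21  1.62 -0.01] w 0.799 t 13.025
```

View pics/w4.png

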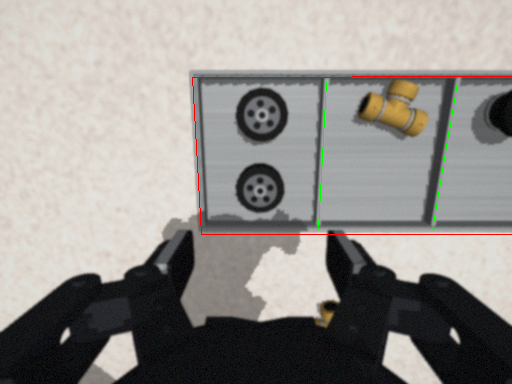

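The wheel lies flat beside its twin at (260,188). Next is the tee.

```bash
python3 -m creep '[[-0.5,0.27,0,0,0.85],[-0.5,0.27,0,0,0.85],[-0.5,0.27,0,0,0.85],[-0.5,0.27,0,0,0.85],[-0.5,0.27,0,0,0.85],[-0.5,0.24,0,0,0.85],[0,0,0,0,0.85],[0,0,0,0,0.85]]'
python3 pair.py stray_tee w5; python3 -c "
from h import *
togo([.4495,.125,.125])"
```

```text
time: 14.02
tool_pos: [0.4498, 0.1261, 0.1243]
tcp_rot: [-2.403, -2.022, 0.002]
wrist_force: [-0.2, -0.9, 0.1]
width: 0.85
grip_force: 0.0
stray_tee 0.97 [232. 160. 290. 209.]
z0/.011/.022/.03 [[0.4507, 0.1258], [0.4511, 0.1285], [0.4516, 0.1312], [0.4519, 0.1331]]
pos [0.45   0.1265 0.1247] spin units 0.0 shift units now [-0.03 -0.   -0.01] w 0.851 t 14.125
```

View pics/w5.png

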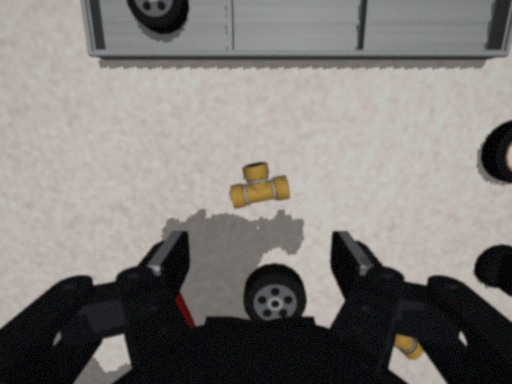

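The tee is at (260,187) with its run slightly tilted and its branch pointing away from the robot's closing line. I'll fit its model to the mask.

```bash
cat > fit.py <<'E'
import sys
from h import *
from scipy.optimize import minimize
n=sys.argv[1];v0=[float(k) for k in sys.argv[2:5]]
p=bot.read_camera("wrist");m=bot.regions_of("stray_tee",p)[0]["mask"].astype(np.uint8)
K=16;mk=cv2.resize(m,None,fx=4,fy=4,interpolation=cv2.INTER_LINEAR)
th=np.linspace(0,2*np.pi,24)
def cyl(a,b,r,ax):
    o=[]
    for s in(a,b):
        for t in th: o.append([s,r*np.cos(t),r*np.sin(t)+.0115] if ax==0 else [r*np.cos(t),s,r*np.sin(t)+.0115])
    return np.array(o)
C=[cyl(-.026,-.015,.0115,0),cyl(.015,.026,.0115,0),cyl(-.026,.026,.009,0),cyl(0,.026,.009,1),cyl(.015,.026,.0115,1)]
def sil(v):
    im=np.zeros_like(mk);R=Ro.from_euler("z",v[2]).as_matrix()
    for c in C:
        X=c@R.T+[v[0],v[1],0];q=np.array([proj(p,x) for x in X])*4+1.5
        cv2.fillConvexPoly(im,cv2.convexHull(np.round(q).astype(np.int32)),1)
    return im
def cost(w):
    s=sil([w[0]/1000,w[1]/1000,w[2]/20]);return -np.sum(s&mk)/np.sum(s|mk)
best=min((minimize(cost,[v0[0]*1000,v0[1]*1000,(v0[2]+d)*20],method="Nelder-Mead",options=dict(initial_simplex=np.array([v0[0]*1000,v0[1]*1000,(v0[2]+d)*20])+np.array([[0,0,0],[5,0,0],[0,5,0],[0,0,3]]))) for d in(-.15,.15)),key=lambda r:r.fun)
w=best.x;print("tee x y yaw",w[0]/1000,w[1]/1000,w[2]/20,"IoU",-best.fun)
togo([w[0]/1000,w[1]/1000,.006],w[2]/20)
E
python3 fit.py w5 .45 .122 0
```

```text
tee x y yaw 0.48166666666666696 0.147 -1.25 IoU -0.0
pos [0.4503 0.1266 0.1251] spin units 10.8 shift units now [0.51 0.55 2.38] w 0.849 t 14.225fit.py:21: RuntimeWarning: overflow encountered in scalar negative
  s=sil([w[0]/1000,w[1]/1000,w[2]/20]);return -np.sum(s&mk)/np.sum(s|mk)
```

Unsigned overflow from the mask's dtype; I'll fix that.

```bash
sed -i 's|return -np.sum(s&mk)/np.sum(s.mk)|return -float(np.sum(s\&mk))/float(np.sum(s\|mk))|' fit.py; python3 fit.py w5 .45 .122 0
```

```text
tee x y yaw 0.44909439472321344 0.12180581163913623 0.013371185731202865 IoU 0.9276789753941461
pos [0.4504 0.1265 0.1252] spin units -1.83 shift units now [-0.1  -0.01  2.38] w 0.849 t 14.325
```

```bash
python3 -m creep '[[0,0,0,-0.92,0.85],[0,0,0,-0.92,0.85],[-0.09,-0.02,0.8,0,0.85],[0,0,0.8,0,0.85],[0,0,0.5,0,0.85],[0,0,0.26,0,0.85],[0,0,0,0,0.85],[0,0,0,0,0],[0,0,0,0,0],[0,0,0,0,0],[0,0,0,0,0],[0,0,0,0,0]]' 50
```

```text
time: 15.82
tool_pos: [0.4515, 0.1217, 0.0089]
tcp_rot: [2.206, 2.234, 0.005]
wrist_force: [0.6, 0.6, 6.5]
width: 0.593
grip_force: 52.7
```

Gripped: width 0.593 is about 50 mm, as expected for the 52 mm run. Lifting.

```bash
python3 -m creep '[[0,0,-0.5,0,0],[0,0,-0.8,0,0],[0,0,-0.9,0.92,0],[0,0,0,0.92,0],[0,0,0,0,0],[0,0,0,0,0]]'
python3 -c "
from h import *
togo([*bay(0,-.031),.12])"
```

```text
time: 16.58
tool_pos: [0.4487, 0.1211, 0.1164]
tcp_rot: [-2.401, -2.025, 0.003]
wrist_force: [0.7, -0.3, -1.3]
width: 0.591
grip_force: 52.7
pos [0.4487 0.1211 0.1164] spin units 0.01 shift units now [ 3.    0.61 -0.08] w 0.591 t 16.575
```

```bash
python3 -m creep '[[0.5,0.1,0,0,0],[0.5,0.1,0,0,0],[0.5,0.1,0,0,0],[0.5,0.1,0,0,0],[0.5,0.1,0,0,0],[0.5,0.11,0,0,0],[0,0,0,0,0],[0,0,0,0,0],[0,0,0,0,0]]'
python3 seetray.py w6 .5038 .2637 .12
```

```text
time: 17.7
tool_pos: [0.5047, 0.2632, 0.1168]
tcp_rot: [-2.403, -2.023, 0.002]
wrist_force: [-0.6, -0.6, -1.6]
width: 0.59
grip_force: 52.7
pos [0.5048 0.2632 0.117 ] spin units -0.01 shift units now [ 0.01 -0.02 -0.06] w 0.594 t 17.75
```

View pics/w6.png

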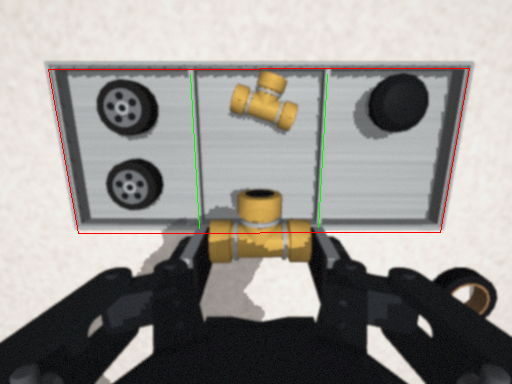

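The tee hangs level, centred on the middle bay (col 260), and the overlay fits. Lowering.

```bash
python3 -m creep '[[0,-0.02,0.6,0,0],[0,0,0.6,0,0],[0,0,0.5,0,0],[0,0,0.2,0,0],[0,0,0.05,0,0],[0,0,0,0,0],[0,0,0,0,0]]'
```

```text
time: 18.62
tool_pos: [0.5052, 0.2646, 0.021]
tcp_rot: [2.403, 2.023, 0.003]
wrist_force: [-0.0, 0.2, 0.5]
width: 0.591
grip_force: 52.7
```

```bash
python3 -m creep '[[0,-0.02,0.07,0,0],[0,0,0.05,0,0],[0,0,0.04,0,0],[0,0,0,0,0],[0,0,0,0,0]]'
```

```text
time: 19.25
tool_pos: [0.5032, 0.2643, 0.0129]
tcp_rot: [-2.403, -2.024, 0.001]
wrist_force: [-2.2, -2.2, 8.2]
width: 0.594
grip_force: 53.7
```

```bash
python3 -m creep '[[0,0,0,0,0.7],[0,0,0,0,0.7],[0,0,0,0,0.7],[0,0,-0.3,0,0.7],[0,0,-0.6,0,0.7],[0,0,-0.8,0,0.7],[0,0,-0.6,0,0.8],[0,0,0,0,0.8],[0,0,0,0,0.8]]'
python3 seetray.py w7 .431 -.127 .125
```

```text
time: 20.38
tool_pos: [0.503, 0.2642, 0.1267]
tcp_rot: [-2.403, -2.024, 0.0]
wrist_force: [-0.8, 0.6, 0.2]
width: 0.806
grip_force: 0.0
pos [0.5024 0.2639 0.1258] spin units -0.0 shift units now [-7.95 -0.08  0.02] w 0.801 t 20.425
```

View pics/w7.png

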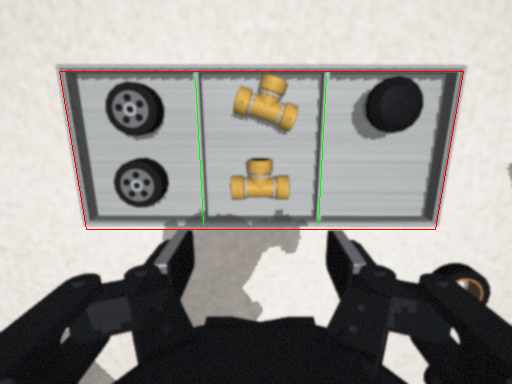

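The tee stands beside its twin at (260,182). Now the knob.

```bash
python3 -m creep '[[-0.8,-0.01,0,0,0.8],[-0.8,-0.01,0,0,0.8],[-0.8,-0.01,0,0,0.8],[-0.8,-0.01,0,0,0.8],[-0.8,-0.01,0,0,0.8],[-0.8,-0.01,0,0,0.8],[-0.8,-0.01,0,0,0.8],[-0.8,-0.01,0,0,0.8],[-0.8,0,0,0,0.8],[-0.7,0,0,0,0.8],[0,0,0,0,0.8],[0,0,0,0,0.8],[0,0,0,0,0.8]]'
python3 pair.py stray_knob w8;  python3 -c "
from h import *
togo([.431,-.127,.125])"
```

```text
time: 22.05
tool_pos: [0.4319, -0.1232, 0.1262]
tcp_rot: [-2.401, -2.024, 0.001]
wrist_force: [0.3, 0.2, 0.1]
width: 0.799
grip_force: 0.0
stray_knob 0.62 [237. 170. 286. 216.]
z0/.011/.022/.03 [[0.4323, -0.1322], [0.4327, -0.1291], [0.4332, -0.1261], [0.4335, -0.1239]]
pos [ 0.4322 -0.1233  0.1265] spin units 0.01 shift units now [-0.08 -0.01  0.03] w 0.798 t 22.15
```

View pics/w8.png

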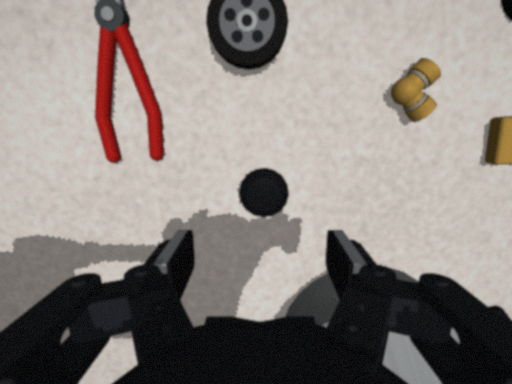

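The knob's cap is at (264,192), about 48 px across, which fits 44 mm at rim height. I'll take a second wrist view, shifted and lower, to triangulate its height.

```bash
python3 -m creep '[[-0.4,0,0.4,0,0.8],[-0.4,0,0,0,0.8],[0,0,0,0,0.8],[0,0,0,0,0.8]]'
python3 pair.py stray_knob w9;  python3 -c "
from h import *
togo([.433,-.1255,.007])"
```

```text
time: 22.65
tool_pos: [0.4256, -0.163, 0.1069]
tcp_rot: [-2.403, -2.024, -0.001]
wrist_force: [0.0, 0.0, -0.3]
width: 0.804
grip_force: 0.0
pos [ 0.4256 -0.163   0.107 ] spin units 0.0 shift units now [0.76 0.02 2.  ] w 0.793 t 22.75Traceback (most recent call last):
  File "pair.py", line 9, in <module>
    m=d[0]["mask"];b=d[0]["bbox"];np.save(f"pics/{n}_mask.npy",m)
      ~^^^
IndexError: list index out of range
```

Run:
```python
from h import *
import json
p=bot.read_camera("wrist");g=cv2.cvtColor(p["pixels"],cv2.COLOR_RGB2GRAY)
e=proj(p,[.433,-.1255,.025]);print("expected",e)
n,l,st,ce=cv2.connectedComponentsWithStats((g<50).astype(np.uint8))
for s in st[1:]:
    if s[4]>800: print("blob",s)
for s in st[1:]:
    c=(s[0]+s[2]/2-.5,s[1]+s[3]/2-.5)
    if s[4]>800 and np.hypot(*(c-e))<25:
        D=json.load(open("rays.json"))["stray_knob"][0];print(tri([(np.array(D[0]),np.array(D[1])),ray(p,c)]))
```

```text
expected [260.75053242 150.5395022 ]
blob [ 236  122   54   54 2241]
blob [    0   231   512   153 43554]
(array([ 0.43417415, -0.12306337,  0.03349684]), np.float64(0.0005398575993086306))
```

The two views put the cap at about (0.434, -0.124), high enough to be the rim or top (the short baseline makes z rough). The positions agree within 2 mm. Grasping at the rim.

```bash
python3 -m creep '[[0.4,0.03,0,0,0.8],[0.39,0,0,0,0.8],[0,0,0.7,0,0.8],[0,0,0.7,0,0.8],[0,0,0.5,0,0.75],[0,0,0.16,0,0.75],[0,0,0,0,0.75],[0,0,0,0,0.6],[0,0,0,0,0],[0,0,0,0,0],[0,0,0,0,0],[0,0,0,0,0],[0,0,0,0,0]]' 40
```

```text
time: 24.42
tool_pos: [0.4348, -0.1254, 0.0054]
tcp_rot: [2.401, 2.022, 0.002]
wrist_force: [-1.0, 1.1, 5.3]
width: 0.489
grip_force: 40.0
```

```bash
python3 -m creep '[[0,0,-0.5,0,0],[0,0,-0.8,0,0],[0,0,-0.9,0,0],[0,0,0,0,0],[0,0,0,0,0]]'
python3 -c "
from h import *
togo([*bay(.108,-.027),.118])"
```

```text
time: 25.05
tool_pos: [0.4334, -0.125, 0.1138]
tcp_rot: [2.403, 2.023, 0.0]
wrist_force: [-0.2, 0.3, -0.7]
width: 0.484
grip_force: 40.7
pos [ 0.4334 -0.125   0.1138] spin units -0.0 shift units now [ 7.98  2.23 -0.08] w 0.484 t 25.05
```

```bash
python3 -m creep '[[0.4,0.11,0,0,0],[0.7,0.2,0,0,0],[0.7,0.2,0,0,0],[0.7,0.2,0,0,0],[0.7,0.2,0,0,0],[0.7,0.2,0,0,0],[0.7,0.2,0,0,0],[0.7,0.2,0,0,0],[0.7,0.2,0,0,0],[0.7,0.2,0,0,0],[0.7,0.2,0,0,0],[0.58,0.12,0,0,0],[0,0,0,0,0],[0,0,0,0,0],[0,0,0,0,0]]'
python3 seetray.py w10 .6109 .2493 .118
```

```text
time: 26.92
tool_pos: [0.6104, 0.248, 0.1128]
tcp_rot: [-2.403, -2.022, 0.003]
wrist_force: [-0.5, 0.1, -1.8]
width: 0.489
grip_force: 40.7
pos [0.6107 0.2481 0.1132] spin units -0.01 shift units now [ 0.02  0.   -0.1 ] w 0.487 t 26.975
```

View pics/w10.png

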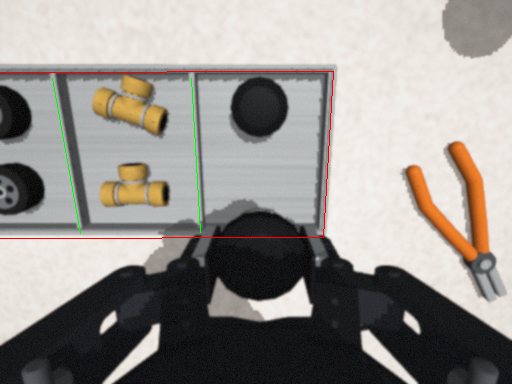

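The held knob is upright over the far bay's free half, in line with the stock knob at (259,107). Lowering.

```bash
python3 -m creep '[[0.04,0.02,0.6,0,0],[0,0,0.6,0,0],[0,0,0.5,0,0],[0,0,0.18,0,0],[0,0,0,0,0],[0,0,0,0,0]]'; python3 -c "
from h import *
togo([*bay(.108,-.025),.0094])"
```

```text
time: 27.72
tool_pos: [0.6138, 0.2512, 0.0213]
tcp_rot: [2.403, 2.023, 0.004]
wrist_force: [0.9, -0.1, 0.5]
width: 0.489
grip_force: 40.7
pos [0.6138 0.2512 0.0213] spin units -0.01 shift units now [-0.01 -0.05  0.24] w 0.489 t 27.725
```

```bash
python3 -m creep '[[0,-0.03,0.08,0,0],[0,0,0.07,0,0],[0,0,0.05,0,0],[0,0,0.02,0,0],[0,0,0,0,0],[0,0,0,0,0]]'
```

```text
time: 28.48
tool_pos: [0.611, 0.2513, 0.0095]
tcp_rot: [-2.403, -2.024, 0.0]
wrist_force: [-2.3, -0.1, 5.9]
width: 0.485
grip_force: 41.0
```

```bash
python3 -m creep '[[0,0,0,0,0.64],[0,0,0,0,0.64],[0,0,0,0,0.64],[0,0,-0.3,0,0.64],[0,0,-0.6,0,0.64],[0,0,-0.8,0,0.64],[0,0,-0.8,0,0.8],[0,0,-0.6,0,0.8],[0,0,0,0,0.8],[0,0,0,0,0.8]]'
python3 seetray.py w11 .6109 .2493 .118; python3 -c "
from h import *
p=bot.read_camera('side');cv2.imwrite('pics/s11.png',cv2.resize(p['pixels'][115:290,170:360,::-1],None,fx=3.4,fy=3.4,interpolation=cv2.INTER_CUBIC))"
```

```text
time: 29.72
tool_pos: [0.6108, 0.2511, 0.1636]
tcp_rot: [-2.403, -2.024, 0.0]
wrist_force: [0.0, -1.1, -0.8]
width: 0.802
grip_force: 0.0
pos [0.6102 0.2509 0.1626] spin units -0.0 shift units now [-0.03  0.02  0.89] w 0.797 t 29.775
```

View pics/w11.png

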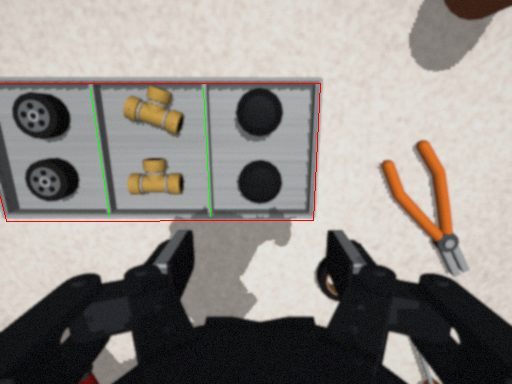

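View pics/s11.png

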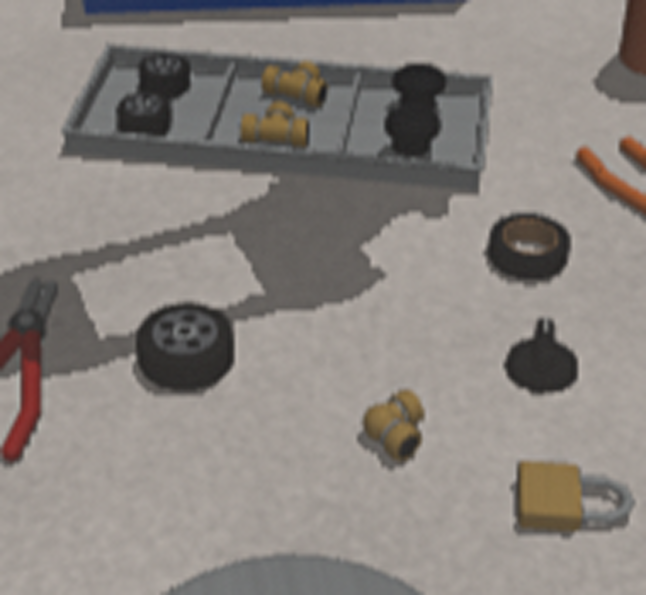

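Each bay now holds its matching pair: the wheel, tee and knob sit flat at (50,180), (155,182) and (260,182). The look-alikes and stocked spares have not moved, and the gripper is well clear.

```bash
python3 -c "
from workcell import bot
print(bot.finish_job())"
```

```text
the job is handed in; nothing more can be done
None
```

The stray wheel, tee and knob are each set down flat beside their match in the tray, nothing else appears moved in the last pictures, and I handed the job in at about 30 s of the 80 s allowed; no verdict was returned.

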